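Slide the pipe crate into its bay

TASK

Put the tall crate of pipe offcuts away: push it along the bench until it stands fully home in the timber bay, square between the two side cleats and against the back board. It is heavy and narrow, so push it only low down near its base, keeping it upright and sliding on the bench; do not tip, grasp or lift it, and leave the other things where they stand. When it is home, back the hand away.

Things in the scene. Friction and masses are not known exactly. Their poses are not given: they have to be found in the camera images.
- crate: Tall slatted timber crate, loose, pipe stubs standing out of its top. 90 x 90 mm in plan, 170 mm high, stubs to 223 mm. 1.4 to 2 kg, friction 0.5 to 0.7: slides if pushed below 60 mm, tips if pushed much higher; follows fingers pushing 25 deg slantwise. Origin: centre of underside, x and y square to its sides. Starts outside the bay's mouth, to the right, out of line and turned a little.
- bay: Timber bay fixed to the bench, open to the right, no floor: two side cleats 30 mm high, inner faces at y = +-55 mm, outer +-77 mm, x from -49 to +56 mm, and a back board 60 mm high with its face at x = +45 mm, 20 mm thick. Origin: on the bench, where the centre of the crate's underside stands when fully home. x points into the bay (roughly to the robot's left), y roughly to the robot.
- bay_mouth (a point): Middle of the bay's mouth, on the bench 86 mm in front of bay's origin (same axes). Here the flared ends of the cleats (30 mm high, 22 mm thick) begin, 158 mm apart inside, narrowing to 110 mm; their outer corners reach y = +-98 mm. Nothing of the bay lies farther out.
- tin: Bystander: paint tin with a paper label, 76 mm diameter, 90 mm high, standing beside the bay, on the robot's side. Origin: centre of its underside.
- jar: Bystander: glass jar with a steel lid, 60 mm diameter, 85 mm high, standing beside the bay, on its far side. Origin: centre of its underside.
- tape: Bystander: grey roll of tape lying flat behind the bay, to the left, 100 mm diameter, 45 mm high. Origin: centre of its underside.
- hammer: Bystander: hammer lying on the bench, 260 mm long, along its x (handle to -x). Origin: under its middle.
- screwdriver: Bystander: screwdriver lying on the bench, 200 mm long, along its x (handle to -x). Origin: under its middle.
- spray: Bystander: bare-metal bottle with a white cap, 56 mm diameter, 190 mm high, to the left. Origin: centre of its underside.
- carton: Bystander: small cardboard carton 90 x 120 x 60 mm high, to the right. Origin: centre of its underside.

How it is judged:
By the outcome, as a careful person would: the job done as asked, in the order asked, and still so for the second after the job is handed in, with the robot touching nothing.
It also fails if it takes over 51 s, if anything falls off the work surface, if the arm or the gripper's body presses on something with over 40 N, if the wrist force passes 120 N, or if a joint passes its speed limit or range.

ROBOT

A 6-joint arm with a two-finger parallel gripper is mounted at the origin on the work surface. World frame = base frame: x ahead of the robot, y to its left, z up, the work surface at z = 0. Lengths are in mm, angles in rad, forces in N, time in s.
With the tool pointing down it reaches from about 400 to 825 mm from the base axis. Payload 7 kg.
Tool frame: the origin (TCP) lies at the very end of the fingers, on their centre line; the grasp point (between the pads) lies 19 mm behind it; z points along the fingers, y is the line along which they close (so a half turn about z gives the same grasp; the last joint's range is limited). The gripper opens to 85 mm and grips with 20 to 120 N. Pads are 22 mm wide; open, the fingers measure 114 mm over their backs; the gripper's body (76 mm by 85 mm) begins 54 mm behind the grasp point. The pads swing forward as they close: fully open they stand 13 mm farther back than shut.
Start: joints at [1.536, 0.359, 0.012, 0, -1.224, -0.288], TCP at [214.134, 640.111, 231.302] pointing down, gripper open.
Joint ranges: [-3.07, 3.07], [-1.43, 2.12], [-1.02, 1.25], [-3.03, 1.67], [-3.05, -0], [-3.03, 3.03]. Speed limits (rad/s): [2.39, 2.39, 3.01, 3.14, 3.14, 3.14].

INTERFACE

Orientations are given as a rotation vector (axis times angle).
In Python, from cell import * gives the robot as it stands. The module is installed in compiled form; this text tells all that it offers.
- The arm moves only by the tool play_rows, never from a script. Its argument "steps" is a list of rows, each an object of numbers: "fingers": the opening in per cent of the stroke, from 0 (shut) to 100 (fully open); "x", "y", "z": the shift along the tool's x, y, z in mm; "wx", "wy", "wz": the turn, a rotation vector about the tool's x, y, z in degrees. A call has 1 to 20 rows; each row shifts and turns the commanded pose from where the row before left it, along the tool's axes as they then stand; what a row does not reach is not made up. A row lasts 1/10 s, in which the tool goes at most 50 mm and 8.59 degrees, less where a joint would pass 70% of its speed; a pose out of reach is approached as far as the arm can. A call is refused whole if a number of a shift passes 50 or a number of a turn 8.59, either way. A call with a gripper value outside its range is refused whole. The fingers move at their own pace and stop on an object; the grip force is fixed at half the most. Time passes only in rows, so rows that do not move let the fingers close. It gives the time, the measured TCP pose, the force, the opening and the grip force at its end, in the units of the state.
- read_state(): the state, without advancing time (a new reading comes with each control period).
- get_image(name): name is "scene" or "top" or "wrist"; returns a dict with "img" (480x640x3 uint8, blue, green, red), "fx", "fy", "cx", "cy" (pixels), "dist" ([k1, k2, p1, p2, k3] as OpenCV has them; the pictures are not rectified), "camera_from_world" (4x4, takes a point from world to camera coordinates). Camera axes: x right, y up, looking along -z (the intrinsics and any distortion apply to the point x, -y, -z); pixel columns grow to the right and rows downward; lengths in mm; the calibration is good to about 2 mm. A picture is of the moment at which its call begins. There is no depth.
- job_done(): hands the job in; it is judged then, once.
The state is a dict: "time_s": time; "q": joint angles; "dq": joint speeds; "effort": joint torques, N m; "position": TCP position; "eef_rot": TCP orientation; "wrist_force": force on the tool from outside, world axes, zero at the start; "wrist_torque": the same for the moment, N m; "gripper_width": finger opening in mm; "grip_force": force on a finger pad.
Only numpy, scipy, OpenCV 4.12 (cv2) and the standard library are available. Lean on these libraries where they do the work, as an engineer would, in place of code of your own. Each camera call takes 0.05 s, during which the arm holds its last target. There are 200 camera calls.

## Working session

There is one attempt and no reset: what is moved stays moved. The work goes in short steps, Python scripts to look and compute and a tool call to move; the robot and the scene stay as the last step left them, time stands still between calls to the robot, and variables do not carry over. Pictures are saved under pics/ and viewed, at most 10 in all, crops included, and the job is handed in when it is done.

Besides the shell and the picture viewer there is one more tool, called by a JSON object that holds its "method" and its "body", one argument or row to a line. play_rows: Moves the arm, as the interface text tells. Its arguments: {"type":"object","properties":{"steps":{"type":"array","items":{"type":"object","properties":{"fingers":{"type":"number"},"x":{"type":"number"},"y":{"type":"number"},"z":{"type":"number"},"wx":{"type":"number"},"wy":{"type":"number"},"wz":{"type":"number"}}}}},"required":["steps"]}

```bash
mkdir -p pics; cat > h.py <<'E'
from cell import *
import numpy as np, cv2
def cam(n):
    d=get_image(n); d['K']=np.array([[d['fx'],0,d['cx']],[0,d['fy'],d['cy']],[0,0,1.]]); d['T']=np.array(d['camera_from_world']); d['D']=np.array(d['dist'],float); return d
F=np.diag([1.,-1,-1])
def proj(d,P):
    T=d['T']; R=F@T[:3,:3]; t=F@T[:3,3]
    return cv2.projectPoints(np.array(P,float).reshape(-1,1,3),cv2.Rodrigues(R)[0],t,d['K'],d['D'])[0].reshape(-1,2)
def ray(d,uv):
    n=cv2.undistortPoints(np.array(uv,float).reshape(-1,1,2),d['K'],d['D']).reshape(-1,2)
    R=F@d['T'][:3,:3]; t=F@d['T'][:3,3]
    return -R.T@t,np.c_[n,np.ones(len(n))]@R
def plane(d,uv,z):
    c,r=ray(d,uv); return c+r*((z-c[2])/r[:,2])[:,None]
E
python3 - <<'E'
from h import *
for n in("scene","top"):
    d=cam(n); cv2.imwrite(f"pics/{n}0.png",d['img']); print(n,ray(d,[[320,240]]),d['D'])
s=read_state(); print(s)
E
```

```text
scene (array([1376.26251383, -403.89445447,  940.33493668]), array([[-0.65057602,  0.3460975 , -0.67610376]])) [-0.15404389  0.          0.          0.          0.        ]
top (array([ 257.03759565,   75.84922582, 1451.5526445 ]), array([[ 0.20471368,  0.01522238, -0.97873596]])) [0.01953212 0.         0.         0.         0.        ]
{'time_s': 0.1, 'q': array([ 1.53610400e+00,  3.59278748e-01,  1.11823816e-02, -2.83489862e-04,
       -1.22410062e+00, -2.88076911e-01]), 'dq': array([ 0.00156315, -0.00294352,  0.00400444,  0.00159442, -0.00169775,
        0.00073201]), 'effort': array([-1.74698333e-03, -5.84768200e+01,  2.94110298e+01,  6.95445657e+00,
       -3.11998578e-03,  4.95563356e-06]), 'position': array([214.01876445, 639.73726385, 230.49938687]), 'eef_rot': array([ 3.09934101e+00, -5.04727669e-01, -1.37288975e-04]), 'wrist_force': array([-0.51455253, -0.14436434, -0.82096977]), 'wrist_torque': array([-0.00805695,  0.0130645 ,  0.02673636]), 'grip_force': 0.0, 'gripper_width': 85.27860999747854}
```

View pics/top0.png

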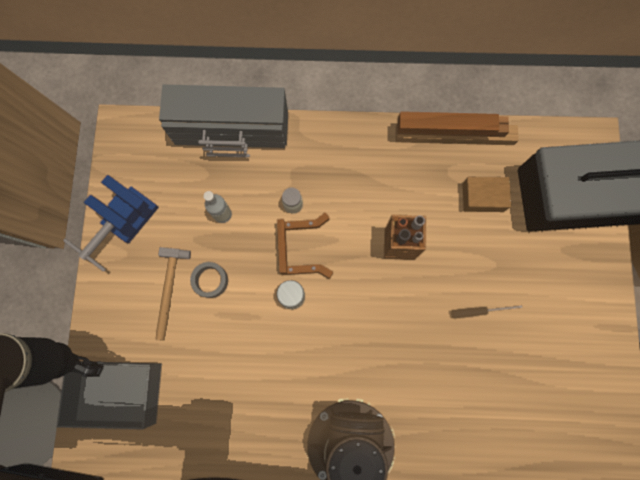

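View pics/scene0.png

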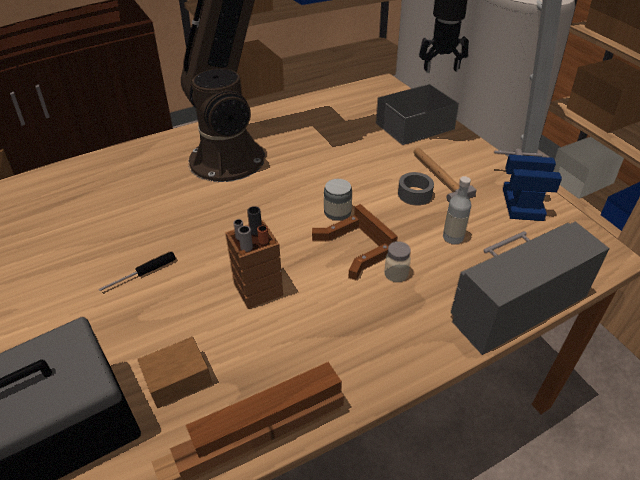

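The top view shows the bay at about (305,245), opening right, the crate at (405,237), the tin at (290,294), the jar at (291,200) and the carton at (487,193). The scene view shows the crate at (257,265) and the bay at (360,235).

```bash
python3 - <<'E'
import cv2
a=cv2.imread('pics/top0.png')[195:295,265:445]; cv2.imwrite('pics/topc.png',cv2.resize(a,None,fx=4.4,fy=4.4,interpolation=cv2.INTER_CUBIC))
a=cv2.imread('pics/scene0.png')[190:310,220:420]; cv2.imwrite('pics/scc.png',cv2.resize(a,None,fx=4,fy=4,interpolation=cv2.INTER_CUBIC))
E
```

```text
(no output)
```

View pics/topc.png

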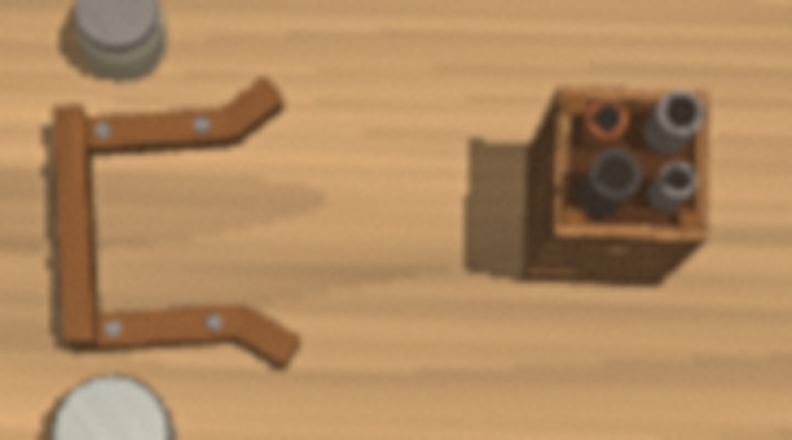

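View pics/scc.png

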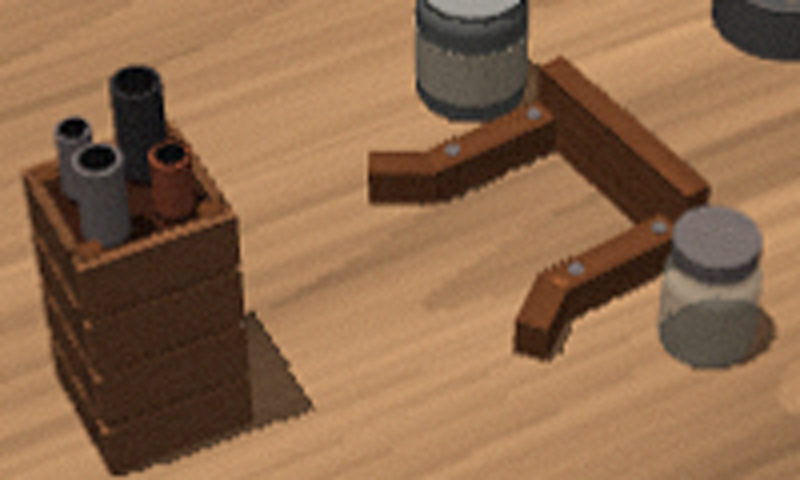

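The crops show the board top, cleats, and crate rim and base corners clearly. Top crop: rim at (557,89), (708,94), (704,241), (556,235). Scene crop: rim at (238,215), (80,268), (24,176).

```bash
cat >> h.py <<'E'
def tri(d1,u1,d2,u2):
    c1,r1=ray(d1,u1); c2,r2=ray(d2,u2); out=[]
    for a,b in zip(r1,r2):
        s=np.linalg.lstsq(np.c_[a,-b],c2-c1,rcond=None)[0]; p,q=c1+a*s[0],c2+b*s[1]; out.append(np.r_[(p+q)/2,np.linalg.norm(p-q)])
    return np.array(out)
E
python3 - <<'E'
from h import *
np.set_printoptions(precision=1,suppress=True)
t,s=cam("top"),cam("scene")
ct=lambda p:(np.array(p,float)+.5)/4.4-.5+[265,195]
cs=lambda p:(np.array(p,float)+.5)/4-.5+[220,190]
print("rim tri",tri(t,ct([(557,89),(708,94),(704,241)]),s,cs([(238,215),(80,268),(24,176)])))
print("cleat tips/ board tri",tri(t,ct([(264,77),(300,345),(54,106),(65,345)]),s,cs([(514,320),(369,153),(710,190),(558,57)])))
P=plane(t,ct([(557,89),(708,94),(704,241),(556,235)]),170); print(P,P.mean(0),np.linalg.norm(np.diff(P,axis=0),axis=1))
B=plane(t,ct([(524,280),(660,284)]),0); print("base",B)
B=plane(s,cs([(250,428),(118,474),(60,375)]),0); print("base s",B)
bd=plane(t,ct([(54,106),(84,106),(98,345),(65,345)]),60); print("board",bd)
c=plane(t,ct([(93,153),(236,143),(100,314),(242,306),(264,77),(284,102),(300,345),(286,369)]),30); print("cleats",c)
E
```

```text
rim tri [[ 598.7  -88.7  165.9    0.2]
 [ 597.7 -178.4  167.5    0.8]
 [ 509.7 -176.5  161.6    1.2]]
cleat tips/ board tri [[631.5  78.2  35.2  19.9]
 [458.9  59.8  39.6   2. ]
 [607.1 221.6  55.5   1.1]
 [451.4 206.9  56.6   1.5]]
[[ 597.6  -88.1  170. ]
 [ 597.1 -177.5  170. ]
 [ 508.2 -174.3  170. ]
 [ 509.3  -87.8  170. ]] [ 553.1 -131.9  170. ] [89.4 88.9 86.5]
base [[ 511.8  -88.5    0. ]
 [ 511.8 -178.2    0. ]]
base s [[ 601.2  -93.     0. ]
 [ 596.9 -174.8    0. ]
 [ 508.6 -175.4    0. ]]
board [[606.2 221.6  60. ]
 [606.8 202.3  60. ]
 [451.9 186.4  60. ]
 [451.3 207.2  60. ]]
cleats [[582.8 197.7  30. ]
 [592.2 104.2  30. ]
 [476.3 188.4  30. ]
 [484.2  96.9  30. ]
 [637.5  87.1  30. ]
 [620.8  73.5  30. ]
 [459.9  58.8  30. ]
 [444.1  67.3  30. ]]
```

{"method": "play_rows", "body": {
  "steps": [
    {"z": -50,"fingers": 45},
    {"z": -50},
    {"wz": 8},
    {"wz": 8},
    {"wz": 8},
    {"wz": 8},
    {"wz": 8},
    {"wz": 8},
    {"wz": 8},
    {"wz": 8},
    {"wz": 7.5},
    {"x": 38,"y": -29},
    {"x": 38,"y": -29},
    {"x": 38,"y": -29},
    {"x": 38,"y": -29},
    {"x": 38,"y": -29},
    {"x": 38,"y": -29},
    {"x": 38,"y": -29},
    {"x": 38,"y": -29},
    {"x": 38,"y": -29}
  ]
}}

```text
invalid input at $.steps[0]: expected keys fingers, x, y, z, wx, wy, wz
```

{"method": "play_rows", "body": {
  "steps": [
    {"fingers": 45,"x": 0,"y": 0,"z": -50,"wx": 0,"wy": 0,"wz": 0},
    {"fingers": 45,"x": 0,"y": 0,"z": -50,"wx": 0,"wy": 0,"wz": 0},
    {"fingers": 45,"x": 0,"y": 0,"z": 0,"wx": 0,"wy": 0,"wz": 8},
    {"fingers": 45,"x": 0,"y": 0,"z": 0,"wx": 0,"wy": 0,"wz": 8},
    {"fingers": 45,"x": 0,"y": 0,"z": 0,"wx": 0,"wy": 0,"wz": 8},
    {"fingers": 45,"x": 0,"y": 0,"z": 0,"wx": 0,"wy": 0,"wz": 8},
    {"fingers": 45,"x": 0,"y": 0,"z": 0,"wx": 0,"wy": 0,"wz": 8},
    {"fingers": 45,"x": 0,"y": 0,"z": 0,"wx": 0,"wy": 0,"wz": 8},
    {"fingers": 45,"x": 0,"y": 0,"z": 0,"wx": 0,"wy": 0,"wz": 8},
    {"fingers": 45,"x": 0,"y": 0,"z": 0,"wx": 0,"wy": 0,"wz": 8},
    {"fingers": 45,"x": 0,"y": 0,"z": 0,"wx": 0,"wy": 0,"wz": 7.5},
    {"fingers": 45,"x": 38,"y": -29,"z": 0,"wx": 0,"wy": 0,"wz": 0},
    {"fingers": 45,"x": 38,"y": -29,"z": 0,"wx": 0,"wy": 0,"wz": 0},
    {"fingers": 45,"x": 38,"y": -29,"z": 0,"wx": 0,"wy": 0,"wz": 0},
    {"fingers": 45,"x": 38,"y": -29,"z": 0,"wx": 0,"wy": 0,"wz": 0},
    {"fingers": 45,"x": 38,"y": -29,"z": 0,"wx": 0,"wy": 0,"wz": 0},
    {"fingers": 45,"x": 38,"y": -29,"z": 0,"wx": 0,"wy": 0,"wz": 0},
    {"fingers": 45,"x": 38,"y": -29,"z": 0,"wx": 0,"wy": 0,"wz": 0},
    {"fingers": 45,"x": 38,"y": -29,"z": 0,"wx": 0,"wy": 0,"wz": 0},
    {"fingers": 45,"x": 38,"y": -29,"z": 0,"wx": 0,"wy": 0,"wz": 0}
  ]
}}

```text
time_s: 2.2
position: [475.9, 296.4, 331.5]
eef_rot: [-2.222, 2.221, 0.0]
wrist_force: [0.7, 0.9, 0.4]
gripper_width: 38.1
grip_force: 0.0
```

{"method": "play_rows", "body": {
  "steps": [
    {"fingers": 45,"x": 43,"y": -6,"z": 0,"wx": 0,"wy": 0,"wz": 0},
    {"fingers": 45,"x": 43,"y": -6,"z": 0,"wx": 0,"wy": 0,"wz": 0},
    {"fingers": 45,"x": 43,"y": -6,"z": 0,"wx": 0,"wy": 0,"wz": 0},
    {"fingers": 45,"x": 43,"y": -6,"z": 0,"wx": 0,"wy": 0,"wz": 0},
    {"fingers": 45,"x": 43,"y": -6,"z": 0,"wx": 0,"wy": 0,"wz": 0},
    {"fingers": 45,"x": 43,"y": -6,"z": 0,"wx": 0,"wy": 0,"wz": 0},
    {"fingers": 45,"x": 43,"y": -6,"z": 0,"wx": 0,"wy": 0,"wz": 0},
    {"fingers": 45,"x": 43,"y": -6,"z": 0,"wx": 0,"wy": 0,"wz": 0},
    {"fingers": 45,"x": 43,"y": -6,"z": 0,"wx": 0,"wy": 0,"wz": 0},
    {"fingers": 45,"x": 43,"y": -6,"z": 0,"wx": 0,"wy": 0,"wz": 0},
    {"fingers": 45,"x": 43,"y": -6,"z": 0,"wx": 0,"wy": 0,"wz": 0},
    {"fingers": 45,"x": 43,"y": -6,"z": 0,"wx": 0,"wy": 0,"wz": 0},
    {"fingers": 45,"x": 43,"y": -6,"z": 0,"wx": 0,"wy": 0,"wz": 0},
    {"fingers": 45,"x": 0,"y": 0,"z": 0,"wx": 0,"wy": -8,"wz": 0},
    {"fingers": 45,"x": 0,"y": 0,"z": 0,"wx": 0,"wy": -8,"wz": 0},
    {"fingers": 45,"x": 0,"y": 0,"z": 0,"wx": 0,"wy": -8,"wz": 0},
    {"fingers": 45,"x": 0,"y": 0,"z": 0,"wx": 0,"wy": -8,"wz": 0},
    {"fingers": 45,"x": 0,"y": 0,"z": 0,"wx": 0,"wy": -8,"wz": 0}
  ]
}}

```text
time_s: 4.0
position: [553.5, -261.5, 332.2]
eef_rot: [-1.814, 1.812, 0.663]
wrist_force: [1.1, 0.3, -0.3]
gripper_width: 38.5
grip_force: 0.0
```

```bash
python3 - <<'E'
from h import *
from scipy.spatial.transform import Rotation as R
np.set_printoptions(precision=2,suppress=True)
s=read_state(); print(s['position'],s['q']); print(R.from_rotvec(s['eef_rot']).as_matrix())
t=cam("top"); print("carton z60",plane(t,[[468,178],[509,178],[509,209],[463,209]],60))
E
```

```text
[ 553.54 -261.54  332.17] [-0.53  0.46  0.45 -0.63 -1.89  0.43]
[[ 0.   -1.    0.  ]
 [-0.76 -0.    0.65]
 [-0.65 -0.   -0.76]]
carton z60 [[ 742.45 -322.1    60.  ]
 [ 745.61 -439.17   60.  ]
 [ 653.43 -435.32   60.  ]
 [ 649.79 -305.56   60.  ]]
```

{"method": "play_rows", "body": {
  "steps": [
    {"fingers": 45,"x": 28,"y": 0,"z": 33.5,"wx": 0,"wy": 0,"wz": 0},
    {"fingers": 45,"x": 28,"y": 0,"z": 33.5,"wx": 0,"wy": 0,"wz": 0},
    {"fingers": 45,"x": 28,"y": 0,"z": 33.5,"wx": 0,"wy": 0,"wz": 0},
    {"fingers": 45,"x": 28,"y": 0,"z": 33.5,"wx": 0,"wy": 0,"wz": 0},
    {"fingers": 45,"x": 28,"y": 0,"z": 33.5,"wx": 0,"wy": 0,"wz": 0},
    {"fingers": 45,"x": 28,"y": 0,"z": 33.5,"wx": 0,"wy": 0,"wz": 0},
    {"fingers": 45,"x": 14,"y": 0,"z": 17,"wx": 0,"wy": 0,"wz": 0},
    {"fingers": 45,"x": 14,"y": 0,"z": 17,"wx": 0,"wy": 0,"wz": 0},
    {"fingers": 45,"x": 0,"y": 0,"z": 0,"wx": 0,"wy": 0,"wz": 0}
  ]
}}

```text
time_s: 4.95
position: [552.2, -259.2, 22.9]
eef_rot: [-1.815, 1.818, 0.667]
wrist_force: [-0.2, -0.8, -0.6]
gripper_width: 38.6
grip_force: 0.0
```

```bash
python3 - <<'E'
from h import *
s=read_state(); print(s['position'],s['q'],s['time_s'])
d=cam("top"); a=d['img'][170:330,265:525]; cv2.imwrite('pics/t1.png',cv2.resize(a,None,fx=3,fy=3,interpolation=cv2.INTER_CUBIC))
E
```

```text
[ 552.24917553 -259.16507642   22.85575443] [-0.52048171  0.72175836  0.14899611 -0.59872651 -1.42720445  0.73977121] 4.95
```

View pics/t1.png

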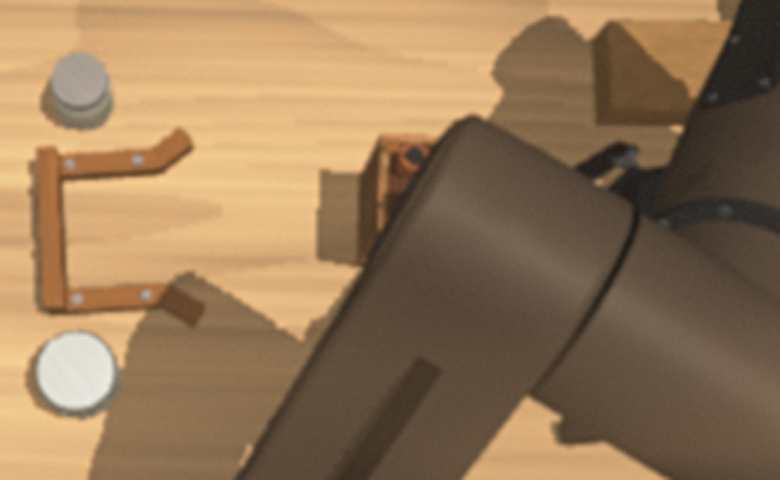

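The crate is unmoved: its left rim edge is at x ≈ 391 px in the full image. The arm hides part of it, so I'll check clearance in the scene view.

```bash
python3 - <<'E'
from h import *
d=cam("scene"); cv2.imwrite('pics/s1.png',d['img'])
E
```

```text
(no output)
```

View pics/s1.png

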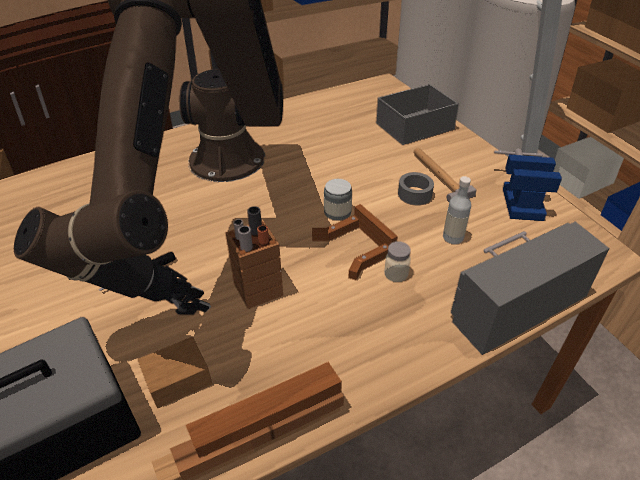

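The scene view shows the fingers low behind the crate at (190,300). The crate stands upright at (257,265), with the wrist clear of it. I'll approach to contact.

{"method": "play_rows", "body": {
  "steps": [
    {"fingers": 45,"x": -15.3,"y": 0,"z": 12.9,"wx": 0,"wy": 0,"wz": 0},
    {"fingers": 45,"x": -15.3,"y": 0,"z": 12.9,"wx": 0,"wy": 0,"wz": 0},
    {"fingers": 45,"x": -15.3,"y": 0,"z": 12.9,"wx": 0,"wy": 0,"wz": 0},
    {"fingers": 45,"x": -3.8,"y": 0,"z": 3.2,"wx": 0,"wy": 0,"wz": 0},
    {"fingers": 45,"x": -3.8,"y": 0,"z": 3.2,"wx": 0,"wy": 0,"wz": 0},
    {"fingers": 45,"x": -3.8,"y": 0,"z": 3.2,"wx": 0,"wy": 0,"wz": 0},
    {"fingers": 45,"x": 0,"y": 0,"z": 0,"wx": 0,"wy": 0,"wz": 0}
  ]
}}

```text
time_s: 5.75
position: [553.3, -184.6, 25.3]
eef_rot: [-1.817, 1.816, 0.661]
wrist_force: [0.3, -0.4, 0.6]
gripper_width: 38.3
grip_force: 0.0
```

{"method": "play_rows", "body": {
  "steps": [
    {"fingers": 45,"x": -2.3,"y": 0,"z": 2.2,"wx": 0,"wy": 0,"wz": 0},
    {"fingers": 45,"x": -2.3,"y": 0,"z": 2.2,"wx": 0,"wy": 0,"wz": 0},
    {"fingers": 45,"x": -2.3,"y": 0,"z": 2.2,"wx": 0,"wy": 0,"wz": 0},
    {"fingers": 45,"x": -2.3,"y": 0,"z": 2.2,"wx": 0,"wy": 0,"wz": 0}
  ]
}}

```text
time_s: 6.15
position: [554.2, -176.1, 24.8]
eef_rot: [-1.819, 1.819, 0.654]
wrist_force: [0.3, -12.4, 5.7]
gripper_width: 38.4
grip_force: 6.1
```

Contact: 12 N at TCP y = −176. First push, turning gradually.

{"method": "play_rows", "body": {
  "steps": [
    {"fingers": 45,"x": -5.2,"y": 0,"z": 4.5,"wx": -0.18,"wy": 0,"wz": -0.21},
    {"fingers": 45,"x": -5.2,"y": 0,"z": 4.5,"wx": -0.18,"wy": 0,"wz": -0.21},
    {"fingers": 45,"x": -5.2,"y": -0.1,"z": 4.5,"wx": -0.18,"wy": 0,"wz": -0.21},
    {"fingers": 45,"x": -5.2,"y": -0.1,"z": 4.5,"wx": -0.18,"wy": 0,"wz": -0.21},
    {"fingers": 45,"x": -5.2,"y": -0.1,"z": 4.5,"wx": -0.18,"wy": 0,"wz": -0.21},
    {"fingers": 45,"x": -5.2,"y": -0.2,"z": 4.5,"wx": -0.18,"wy": 0,"wz": -0.21},
    {"fingers": 45,"x": -5.2,"y": -0.2,"z": 4.5,"wx": -0.18,"wy": 0,"wz": -0.21},
    {"fingers": 45,"x": -5.2,"y": -0.2,"z": 4.5,"wx": -0.18,"wy": 0,"wz": -0.21},
    {"fingers": 45,"x": -5.2,"y": -0.3,"z": 4.5,"wx": -0.18,"wy": 0,"wz": -0.21},
    {"fingers": 45,"x": -5.2,"y": -0.3,"z": 4.5,"wx": -0.18,"wy": 0,"wz": -0.21}
  ]
}}

```text
time_s: 7.15
position: [555.2, -108.1, 24.6]
eef_rot: [-1.869, 1.78, 0.669]
wrist_force: [1.3, -16.7, 11.1]
gripper_width: 38.3
grip_force: 7.9
```

```bash
python3 - <<'E'
from h import *
from scipy.spatial.transform import Rotation as R
np.set_printoptions(precision=3,suppress=True)
s=read_state(); print(R.from_rotvec(s['eef_rot']).as_matrix(),s['q'])
t,d=cam("top"),cam("scene")
a=t['img'][180:310,265:415];b=d['img'][185:315,230:420]
im=np.hstack([cv2.resize(a,(390,338),interpolation=cv2.INTER_CUBIC),cv2.resize(b,(400,274),interpolation=cv2.INTER_CUBIC)[:338] if 0 else cv2.copyMakeBorder(cv2.resize(b,(400,274),interpolation=cv2.INTER_CUBIC),0,64,0,0,0)])
cv2.imwrite('pics/m1.png',im)
E
```

```text
[[ 0.039 -0.999 -0.027]
 [-0.769 -0.048  0.637]
 [-0.638 -0.004 -0.77 ]] [-0.321  0.62  -0.032 -0.672 -1.279  0.69 ]
```

View pics/m1.png

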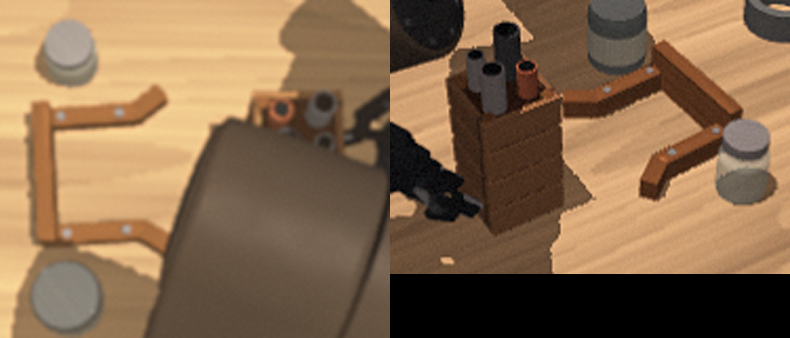

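The crate is upright at scene crop (510,130), following squarely; the jar, tin and cleats are undisturbed. Continue.

{"method": "play_rows", "body": {
  "steps": [
    {"fingers": 45,"x": -5.2,"y": 0,"z": 4.5,"wx": -0.18,"wy": 0,"wz": -0.22},
    {"fingers": 45,"x": -5.2,"y": -0.1,"z": 4.5,"wx": -0.18,"wy": 0,"wz": -0.22},
    {"fingers": 45,"x": -5.2,"y": -0.1,"z": 4.5,"wx": -0.18,"wy": 0,"wz": -0.22},
    {"fingers": 45,"x": -5.2,"y": -0.1,"z": 4.5,"wx": -0.18,"wy": 0,"wz": -0.22},
    {"fingers": 45,"x": -5.2,"y": -0.2,"z": 4.5,"wx": -0.18,"wy": 0,"wz": -0.22},
    {"fingers": 45,"x": -5.2,"y": -0.2,"z": 4.5,"wx": -0.18,"wy": 0,"wz": -0.22},
    {"fingers": 45,"x": -5.2,"y": -0.2,"z": 4.5,"wx": -0.18,"wy": 0,"wz": -0.22},
    {"fingers": 45,"x": -5.2,"y": -0.3,"z": 4.5,"wx": -0.18,"wy": 0,"wz": -0.22},
    {"fingers": 45,"x": -5.2,"y": -0.3,"z": 4.5,"wx": -0.18,"wy": 0,"wz": -0.22},
    {"fingers": 45,"x": -5.2,"y": -0.3,"z": 4.5,"wx": -0.18,"wy": 0,"wz": -0.22},
    {"fingers": 45,"x": 0,"y": 0,"z": 0,"wx": 0,"wy": 0,"wz": 0}
  ]
}}

```text
time_s: 8.35
position: [552.6, -37.8, 23.5]
eef_rot: [-1.918, 1.737, 0.688]
wrist_force: [2.2, -9.5, 5.8]
gripper_width: 38.5
grip_force: 4.8
```

```bash
python3 - <<'E'
from h import *
from scipy.spatial.transform import Rotation as R
np.set_printoptions(precision=3,suppress=True)
s=read_state(); print(R.from_rotvec(s['eef_rot']).as_matrix(),s['q'],s['position'])
d=cam("scene")
b=d['img'][175:315,250:420]; cv2.imwrite('pics/s2.png',cv2.resize(b,None,fx=4.25,fy=4.25,interpolation=cv2.INTER_CUBIC))
E
```

```text
[[ 0.078 -0.995 -0.058]
 [-0.765 -0.097  0.636]
 [-0.639 -0.005 -0.769]] [-0.215  0.593 -0.084 -0.702 -1.232  0.672] [552.599 -37.794  23.492]
```

View pics/s2.png

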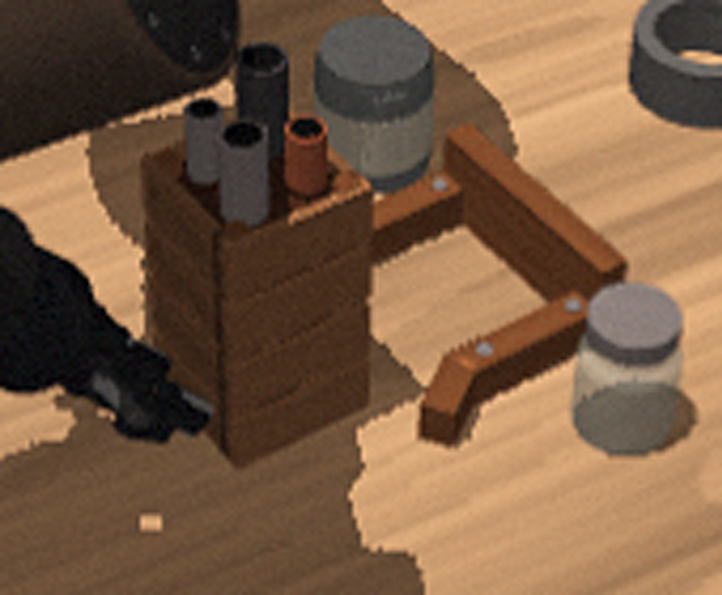

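The crate's rim corners are at (370,183), (219,237) and (142,153), and its base corners at (240,467) and (370,400). I'll check these against the plan.

```bash
python3 - <<'E'
from h import *
np.set_printoptions(precision=1,suppress=True)
d=cam("scene"); c=lambda p:(np.array(p,float)+.5)/4.25-.5+[250,175]
ax=np.array([-.0976,.995]); ay=np.array([-.995,-.0976]); O=np.array([533.7,149.6])
def bay(P): return np.c_[(P[:,:2]-O)@ax,(P[:,:2]-O)@ay]
P=plane(d,c([(370,183),(219,237),(142,153)]),170); print("rim",P[:,:2],bay(P), bay(P)[[0,2]].mean(0))
P=plane(d,c([(370,400),(240,467)]),0); print("base",P[:,:2],bay(P))
P=plane(d,c([(482,338),(585,293),(462,350)]),30); print("far cleat mid/outer top edge",bay(P))
P=plane(d,c([(449,132),(478,127),(625,265),(605,285)]),60); print("board",bay(P))
E
```

```text
rim [[588.   58.1]
 [588.1 -30.8]
 [508.  -36.4]] [[ -96.4  -45.1]
 [-184.9  -36.6]
 [-182.6   43.8]] [-139.5   -0.7]
base [[583.   63.9]
 [593.8 -26.2]] [[ -90.1  -40.7]
 [-180.8  -42.6]]
far cleat mid/outer top edge [[-25.3 -60.1]
 [ 48.  -64. ]
 [-40.8 -61.5]]
board [[ 48.7  72.9]
 [ 66.5  66.8]
 [ 59.8 -82.4]
 [ 39.3 -89. ]]
```

{"method": "play_rows", "body": {
  "steps": [
    {"fingers": 45,"x": -4.8,"y": 0,"z": 4,"wx": 0,"wy": 0,"wz": 0},
    {"fingers": 45,"x": -4.8,"y": 0,"z": 4,"wx": 0,"wy": 0,"wz": 0},
    {"fingers": 45,"x": -4.8,"y": 0,"z": 4,"wx": 0,"wy": 0,"wz": 0},
    {"fingers": 45,"x": -4.8,"y": 0,"z": 4,"wx": 0,"wy": 0,"wz": 0},
    {"fingers": 45,"x": -4.8,"y": 0,"z": 4,"wx": 0,"wy": 0,"wz": 0},
    {"fingers": 45,"x": -4.8,"y": 0,"z": 4,"wx": 0,"wy": 0,"wz": 0},
    {"fingers": 45,"x": -4.8,"y": 0,"z": 4,"wx": 0,"wy": 0,"wz": 0},
    {"fingers": 45,"x": -4.8,"y": 0,"z": 4,"wx": 0,"wy": 0,"wz": 0},
    {"fingers": 45,"x": -4.8,"y": 0,"z": 4,"wx": 0,"wy": 0,"wz": 0},
    {"fingers": 45,"x": -4.8,"y": 0,"z": 4,"wx": 0,"wy": 0,"wz": 0}
  ]
}}

```text
time_s: 9.45
position: [546.2, 23.9, 23.2]
eef_rot: [-1.918, 1.738, 0.689]
wrist_force: [1.9, -14.1, 7.2]
gripper_width: 38.0
grip_force: 6.8
```

{"method": "play_rows", "body": {
  "steps": [
    {"fingers": 45,"x": -4.8,"y": 0,"z": 4,"wx": 0,"wy": 0,"wz": 0},
    {"fingers": 45,"x": -4.8,"y": 0,"z": 4,"wx": 0,"wy": 0,"wz": 0},
    {"fingers": 45,"x": -4.8,"y": 0,"z": 4,"wx": 0,"wy": 0,"wz": 0},
    {"fingers": 45,"x": -4.8,"y": 0,"z": 4,"wx": 0,"wy": 0,"wz": 0},
    {"fingers": 45,"x": -4.8,"y": 0,"z": 4,"wx": 0,"wy": 0,"wz": 0},
    {"fingers": 45,"x": -4.8,"y": 0,"z": 4,"wx": 0,"wy": 0,"wz": 0},
    {"fingers": 45,"x": -4.8,"y": 0,"z": 4,"wx": 0,"wy": 0,"wz": 0},
    {"fingers": 45,"x": -4.8,"y": 0,"z": 4,"wx": 0,"wy": 0,"wz": 0},
    {"fingers": 45,"x": -4.8,"y": 0,"z": 4,"wx": 0,"wy": 0,"wz": 0},
    {"fingers": 45,"x": -4.8,"y": 0,"z": 4,"wx": 0,"wy": 0,"wz": 0}
  ]
}}

```text
time_s: 10.45
position: [540.0, 86.5, 23.2]
eef_rot: [-1.917, 1.738, 0.69]
wrist_force: [1.4, -13.0, 7.5]
gripper_width: 38.3
grip_force: 6.5
```

```bash
python3 - <<'E'
from h import *
s=read_state(); print(s['position'],s['wrist_force'])
d=cam("scene")
b=d['img'][150:300,260:440]; cv2.imwrite('pics/s3.png',cv2.resize(b,None,fx=4,fy=4,interpolation=cv2.INTER_CUBIC))
E
```

```text
[539.95388305  86.47612175  23.16499759] [  1.39150264 -13.04426342   7.48616452]
```

View pics/s3.png

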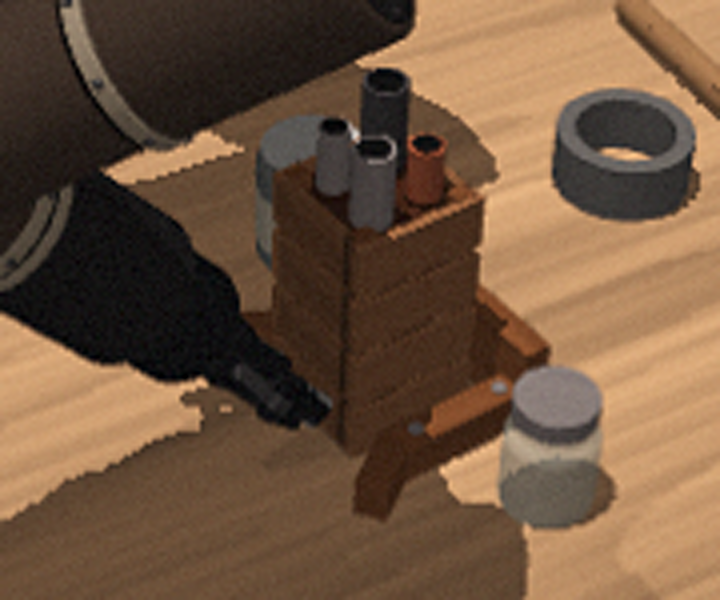

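The crate is inside the cleats, square and upright, with a gap of under 20 mm to the board. Now I'll push the last stretch slowly.

{"method": "play_rows", "body": {
  "steps": [
    {"fingers": 45,"x": -2.3,"y": 0,"z": 1.9,"wx": 0,"wy": 0,"wz": 0},
    {"fingers": 45,"x": -2.3,"y": 0,"z": 1.9,"wx": 0,"wy": 0,"wz": 0},
    {"fingers": 45,"x": -2.3,"y": 0,"z": 1.9,"wx": 0,"wy": 0,"wz": 0},
    {"fingers": 45,"x": -2.3,"y": 0,"z": 1.9,"wx": 0,"wy": 0,"wz": 0},
    {"fingers": 45,"x": -1.2,"y": 0,"z": 1,"wx": 0,"wy": 0,"wz": 0}
  ]
}}

```text
time_s: 11.0
position: [538.5, 100.0, 23.2]
eef_rot: [-1.917, 1.737, 0.69]
wrist_force: [2.0, -13.5, 7.4]
gripper_width: 38.4
grip_force: 6.5
```

{"method": "play_rows", "body": {
  "steps": [
    {"fingers": 45,"x": -1.2,"y": 0,"z": 1,"wx": 0,"wy": 0,"wz": 0},
    {"fingers": 45,"x": -1.2,"y": 0,"z": 1,"wx": 0,"wy": 0,"wz": 0}
  ]
}}

```text
time_s: 11.2
position: [538.5, 101.5, 23.2]
eef_rot: [-1.92, 1.738, 0.688]
wrist_force: [0.3, -23.9, 11.3]
gripper_width: 38.6
grip_force: 12.2
```

{"method": "play_rows", "body": {
  "steps": [
    {"fingers": 45,"x": -0.8,"y": 0,"z": 0.6,"wx": 0,"wy": 0,"wz": 0},
    {"fingers": 45,"x": 0,"y": 0,"z": 0,"wx": 0,"wy": 0,"wz": 0}
  ]
}}

```text
time_s: 11.4
position: [538.5, 101.4, 23.2]
eef_rot: [-1.92, 1.739, 0.686]
wrist_force: [-0.5, -23.8, 10.2]
gripper_width: 38.4
grip_force: 11.7
```

{"method": "play_rows", "body": {
  "steps": [
    {"fingers": 45,"x": -1.2,"y": 0,"z": 1,"wx": 0,"wy": 0,"wz": 0},
    {"fingers": 45,"x": -0.4,"y": 0,"z": 0.3,"wx": 0,"wy": 0,"wz": 0},
    {"fingers": 45,"x": 0,"y": 0,"z": 0,"wx": 0,"wy": 0,"wz": 0}
  ]
}}

```text
time_s: 11.7
position: [538.5, 101.6, 23.1]
eef_rot: [-1.922, 1.74, 0.684]
wrist_force: [-0.9, -31.8, 12.3]
gripper_width: 38.4
grip_force: 15.8
```

The TCP stalls while force rises: home against the board. Backing away.

{"method": "play_rows", "body": {
  "steps": [
    {"fingers": 45,"x": 3.8,"y": 0,"z": -3.2,"wx": 0,"wy": 0,"wz": 0},
    {"fingers": 45,"x": 7.7,"y": 0,"z": -6.4,"wx": 0,"wy": 0,"wz": 0},
    {"fingers": 45,"x": 15.4,"y": 0,"z": -12.8,"wx": 0,"wy": 0,"wz": 0},
    {"fingers": 45,"x": 23,"y": 0,"z": -19,"wx": 0,"wy": 0,"wz": 0},
    {"fingers": 45,"x": 23,"y": 0,"z": -19,"wx": 0,"wy": 0,"wz": 0},
    {"fingers": 45,"x": 23,"y": 0,"z": -19,"wx": 0,"wy": 0,"wz": 0},
    {"fingers": 45,"x": 23,"y": 0,"z": -19,"wx": 0,"wy": 0,"wz": 0},
    {"fingers": 45,"x": 23,"y": 0,"z": -19,"wx": 0,"wy": 0,"wz": 0},
    {"fingers": 45,"x": 23,"y": 0,"z": -19,"wx": 0,"wy": 0,"wz": 0},
    {"fingers": 45,"x": 20,"y": 0,"z": -30,"wx": 0,"wy": 0,"wz": 0},
    {"fingers": 45,"x": 20,"y": 0,"z": -30,"wx": 0,"wy": 0,"wz": 0},
    {"fingers": 45,"x": 20,"y": 0,"z": -30,"wx": 0,"wy": 0,"wz": 0},
    {"fingers": 45,"x": 0,"y": 0,"z": 0,"wx": 0,"wy": 0,"wz": 0}
  ]
}}

```text
time_s: 13.0
position: [567.4, -212.0, 51.9]
eef_rot: [-1.914, 1.74, 0.693]
wrist_force: [-0.3, 0.7, -0.5]
gripper_width: 38.0
grip_force: 0.0
```

```bash
python3 - <<'E'
from h import *
t,d=cam("top"),cam("scene")
a=t['img'][190:300,260:370];b=d['img'][150:300,270:420]
cv2.imwrite('pics/f.png',np.hstack([cv2.resize(x,(400,400),interpolation=cv2.INTER_CUBIC) for x in(a,b)]))
E
```

```text
(no output)
```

View pics/f.png

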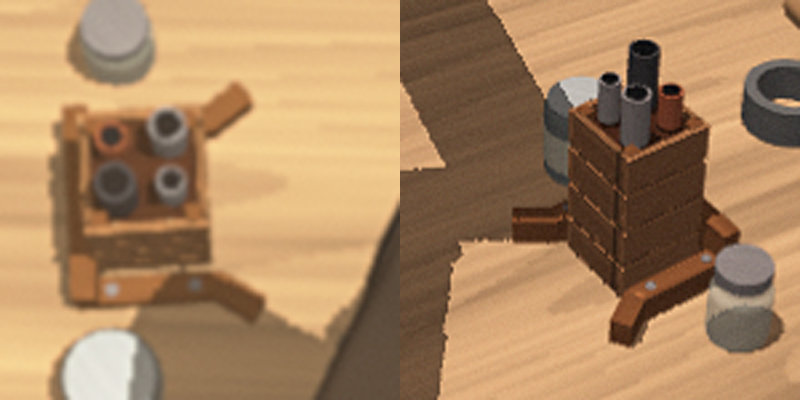

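The crate stands upright and square in the bay, with its rim at (80–208, 110–230) in the left half. It is against the board, the tin and jar are untouched, and the arm is clear.

```bash
python3 -c "
from cell import *
print(job_done())"
```

```text
the job is handed in; nothing more can be done
None
```

The crate is pushed home in the bay, upright, square and against the back board; the hand is backed clear, the final views show the tin and jar unmoved, and the job was handed in at about 13 s, with no verdict returned.

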